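# Tip the press block onto its cork sole and set it in the glass panel's corner

### The job

The blue press block stands on end in the wooden caddy. Lift it out, stand it upright on the black rubber mat and let go, then push it over, high on its blue back, so that it falls onto its cork sole on the mat (do not turn it over in the air) and let go again. Then take it up once more and set it gently, cork down and without dropping it, on the glass panel in the corner of the dark battens, its long side lying snug against the long batten and one end snug against the short one, and let go; leave the jars, pot, carton and brush where they are.

Things in the scene. Friction and masses are not known exactly. Their poses are not given: they have to be found in the camera images.
- block_center (a point): Centre of the loose press block, 60 x 50 x 120 mm (own x, y, z), 0.4 to 0.75 kg. Starts standing on end (own z up), turned any way. Face on own +x: the tan cork sole; own -x: the blue back with a brass disc. Pinch it across own y (50 mm). Overbalances at about 27 degrees of lean; pushed below half-way it slides. Lying on its sole: own x down, 60 mm high, 120 mm long, 50 mm wide.
- caddy: Fixed plywood tray 104 x 204 x 34 mm (x, y, z), walls and floor 5 mm, with two compartments side by side along its y; the press block stands on the floor of one, the red jar on that of the other. Origin: centre of its underside, on the table; z up.
- mat: Black rubber mat 240 x 240 mm, 4 mm thick, lying fixed on the table. Origin: centre of its underside; sides along its x and y, z up.
- corner (a point): Inside corner of the two dark battens, at the height of the glass surface (16 mm above the table). The long batten runs along y, its inner face at this point's x = 0, glass on the -x side. The short batten runs along x, its inner face at y = 0, glass on the -y side. Both are rigid, 20 mm wide, and stand 15 mm above the glass. z up.
- jar_red_center (a point): Centre of a red paint jar with white cap, 42 mm across, 56 mm tall, in the caddy's other compartment. To be left alone.
- jar_amber_center (a point): Centre of an amber jar with white cap, 42 mm across, 56 mm tall, standing on the glass near the panel's open corner, about 150 mm along -x and 195 mm along -y from the batten corner. To be left alone.
- jar_green_center (a point): Centre of a green jar with white cap, 48 mm across, 65 mm tall, on the table. To be left alone.
- pot_center (a point): Centre of a white ceramic brush pot, 76 mm across, 85 mm tall, on the table. To be left alone.
- carton_center (a point): Centre of a cardboard carton 70 x 130 x 45 mm (x, y, z), on the table. To be left alone.
- brush: A paint brush lying on the table's far side, along its own x. To be left alone.
- panel: The fixed glass panel on its plywood board, 220 x 260 mm (x, y), flat glass 16 mm above the table, with a flat painted pattern. Battens along its +x edge (long) and +y edge (short). Origin: centre of its underside; the inside corner of the battens lies at x = 90, y = 110, z = 16 mm from it; z up.
- sole (a point): Middle of the press block's cork sole (50 x 120 mm, 6 mm thick), the face it must be pushed over onto; 30 mm from the block's centre along own +x, half-way up its 120 mm while it stands. Axes as the block's.
Mind the look-alikes: they are no part of the job. Of the things like the part that bears block_center, leave any that is turquoise; of the rest the larger one is meant.

How it is judged (in metres and radians):
On the way, in this order (a step that is already met when the one before it is completed fails the run):
1. the block stands upright on the mat, let go (x of block_center in the frame of mat between -0.12 and 0.12 m and y of block_center in the frame of mat between -0.12 and 0.12 m and linear speed of block below 0.02 m/s and angular speed of block below 0.1 rad/s and contact force between block and the arm below 0.1 N and contact force between block and the fingers below 0.1 N and angle between block_center's own z axis and vertical below 0.1 rad and height (world z) of block_center below 0.075 m), for 0.2 s.
2. the block lies on its cork sole on the mat, let go (x of block_center in the frame of mat between -0.12 and 0.12 m and y of block_center in the frame of mat between -0.12 and 0.12 m and linear speed of block below 0.02 m/s and angular speed of block below 0.1 rad/s and contact force between block and the arm below 0.1 N and contact force between block and the fingers below 0.1 N and angle between block_center's own x axis and vertical above 3.04 rad and height (world z) of block_center below 0.045 m), for 0.2 s.
At the end, for the whole second after the job is handed in: The block is released and at rest on the glass on its cork sole (within 3 degrees), its long side along the long batten (within 3 degrees) and touching it or at most 3 mm from it at mid-length, one end touching the short batten or at most 3 mm from it (linear speed of block below 0.02 m/s and angular speed of block below 0.1 rad/s and contact force between block and the arm below 0.1 N and contact force between block and the fingers below 0.1 N and angle between block_center's own x axis and vertical above 3.09 rad and height (world z) of block_center between 0.04 and 0.05 m and x of block_center in the frame of corner between -0.028 and -0.022 m and y of block_center in the frame of corner between -0.063 and -0.057 m and angle between the z axis of block_center and the y axis of corner, either way round below 0.05 rad).
It fails at once if a jar, the pot, the carton or the brush moved by more than 25 mm (distance of any of jar_red_center, jar_amber_center, jar_green_center, pot_center, carton_center, brush from where it was at the start of the episode above 0.025 m).
It fails at once if the block turned over in the air (leaning more than 25 degrees with its centre over 95 mm up) (height (world z) of block_center above 0.095 m and angle between block_center's own z axis and vertical between 0.45 and 1.12 rad).
It fails at once if the block dropped on or driven into the glass panel (over 80 N) (contact force between block and panel above 80 N).
It also fails if it takes over 72 s, if anything falls off the work surface, if the arm or the gripper's body presses on something with over 40 N, if the wrist force passes 120 N, or if a joint passes its speed limit or range.

### The arm

A 7-joint arm with a two-finger parallel gripper is mounted at the origin on the work surface. World frame = base frame: x ahead of the robot, y to its left, z up, the work surface at z = 0. Lengths are in m, angles in degrees, forces in N, time in s.
With the tool pointing down it reaches from about 0.425 to 0.875 m from the base axis. Payload 4.7 kg.
Tool frame: the origin (TCP) lies at the very end of the fingers, on their centre line; the grasp point (between the pads) lies 19 mm behind it; z points along the fingers, y is the line along which they close (so a half turn about z gives the same grasp; the last joint's range is limited). The gripper opens to 87 mm and grips with 3 to 60 N. Pads are 19 mm wide; open, the fingers measure 117 mm over their backs; the gripper's body (75 mm by 190 mm) begins 51 mm behind the grasp point.
Start: joints at [68.417, 18.392, -4.016, 83.108, 1.295, 78.541, -3.26], TCP at [0.248, -0.601, 0.185] pointing down, gripper open.
Joint ranges: [-163.93, 163.93], [-17.29, 119.83], [-79.2, 71.16], [3.27, 140.29], [-89.18, 269.18], [5.43, 117.66], [-154.24, 154.24]. Speed limits (degrees/s): [147.25, 147.25, 180, 180, 180, 180, 180].

### API

Orientations are given as [roll, pitch, yaw] about the fixed x, y, z axes, in that order (R = Rz(yaw) Ry(pitch) Rx(roll)).
In Python, from cell import telemetry, cams, env gives the robot as it stands.
- The arm moves only by the tool arm_command, never from a script. Its argument "series" is text: rows parted by semicolons, each of 5 numbers parted by spaces: the shift along the tool's x, y, z in mm, then the turn about the tool's z in rad, then the closure in counts, from 0 (fully open) to 255 (shut). A call has 1 to 20 rows; each row shifts and turns the commanded pose from where the row before left it, along the tool's axes as they then stand; what a row does not reach is not made up. A row lasts 1/12 s, in which the tool goes at most 41.7 mm and 7.16 degrees, less where a joint would pass 70% of its speed; a pose out of reach is approached as far as the arm can. A call is refused whole if a number of a shift passes 41.7 or a number of a turn 0.125, either way. A call with a gripper value outside its range is refused whole. The fingers move at their own pace and stop on an object; "squeeze" is the grip in N (left out, the last holds). Time passes only in rows, so rows that do not move let the fingers close. It gives the time, the measured TCP pose, the force, the opening and the grip force at its end, in the units of the state.
- telemetry.get_obs(): the state, without advancing time (a new reading comes with each control period).
- cams.read_camera(name): name is "scene" or "side" or "wrist"; returns the picture (420x560x3 uint8, blue, green, red); there is no depth.
- cams.calibration(name): a dict with "K" (3x3 intrinsics, pixels), "dist" ([k1, k2, p1, p2, k3] as OpenCV has them; the pictures are not rectified), "origin" and "rotation" of the camera in the world; the wrist camera has in their place "hand_eye" (4x4, takes a point from camera to tool coordinates, whose origin is the TCP and whose axes are the flange's). Camera axes: x right, y down, z forward; pixel columns grow to the right and rows downward; lengths in m; the calibration is good to about 2 mm. A picture is of the moment at which its call begins: read the wrist's pose just before it. calibration takes no time and is no camera call.
- env.sign_off(): hands the job in; it is judged then, once.
The state is a dict: "time_s": time; "qpos": joint angles; "joint_velocities": joint speeds; "effort": joint torques, N m; "tool_pos": TCP position; "tool_rot": TCP orientation; "force": force on the tool from outside, world axes, zero at the start; "wrist_torque": the same for the moment, N m; "grip_width": finger opening in m; "grasp_force": force on a finger pad.
Only numpy, scipy, OpenCV 4.12 (cv2) and the standard library are available. Lean on these libraries where they do the work, as an engineer would, in place of code of your own. Each camera call takes 0.05 s, during which the arm holds its last target. There are 200 camera calls.

## Working session

There is one attempt and no reset: what is moved stays moved. The work goes in short steps, Python scripts to look and compute and a tool call to move; the robot and the scene stay as the last step left them, time stands still between calls to the robot, and variables do not carry over. Pictures are saved under pics/ and viewed, at most 12 in all, crops included, and the job is handed in when it is done.

Besides the shell and the picture viewer there is one more tool, called after "Request:" as name(argument=value, ...), one argument or row to a line, values as JSON. arm_command: Moves the arm, as the interface text tells. Its arguments: {"type":"object","properties":{"series":{"type":"string"},"squeeze":{"type":"number"}},"required":["series"]}

```bash
ls; mkdir -p pics
python3 - <<'E'
from cell import telemetry, cams
import cv2
print(telemetry.get_obs())
for n in ("scene","side"):
    cv2.imwrite(f"pics/{n}0.png",cams.read_camera(n)); print(n,cams.calibration(n))
print(cams.calibration("wrist"))
E
```

```text
pics
{'time_s': 0.0, 'qpos': array([68.41751489, 18.43964651, -4.01496944, 83.17531664,  1.29409224,
       78.54142702, -3.26122374]), 'joint_velocities': array([-0.03935192, -0.02858425, -0.03902127, -0.00709553,  0.0993381 ,
        0.04803961, -0.02652159]), 'effort': array([ 3.74180272e-04, -4.91288638e+01, -4.03594449e-01, -3.12524521e+01,
       -6.39846898e-02,  4.37054154e-02,  1.48402469e-04]), 'tool_pos': array([ 0.24730124, -0.60042965,  0.18365123]), 'tool_rot': array([-1.79888802e+02,  5.10534032e-03,  2.23903106e+01]), 'force': array([-0.20879055,  0.18062536, -0.46352902]), 'wrist_torque': array([ 0.03111088, -0.01611593, -0.00387316]), 'grasp_force': 0.0, 'grip_width': 0.08728072182296107}
scene {'K': array([[506.89771591,   0.        , 277.06131276],
       [  0.        , 506.89771591, 213.82161647],
       [  0.        ,   0.        ,   1.        ]]), 'dist': array([-0.01745731,  0.        ,  0.        ,  0.        ,  0.        ]), 'origin': array([1.20418537, 0.56757762, 1.04870772]), 'rotation': array([-139.91624316,   -0.31473248,  130.81559887])}
side {'K': arr
[... 249 characters left out ...]
([-0.14312597,  0.93998454,  0.90110408]), 'rotation': array([-125.17343457,    1.0621754 , -142.14579986])}
{'K': array([[318.97599967,   0.        , 276.56340914],
       [  0.        , 318.97599967, 210.46578221],
       [  0.        ,   0.        ,   1.        ]]), 'dist': array([0.02435915, 0.        , 0.        , 0.        , 0.        ]), 'hand_eye': array([[-6.22835424e-04, -9.67981402e-01, -2.51021150e-01,
         6.85892670e-02],
       [ 9.99999778e-01, -6.62758861e-04,  7.45075335e-05,
         1.47442511e-03],
       [-2.38488398e-04, -2.51021048e-01,  9.67981599e-01,
        -1.99839707e-01],
       [ 0.00000000e+00,  0.00000000e+00,  0.00000000e+00,
         1.00000000e+00]])}
```

View pics/scene0.png

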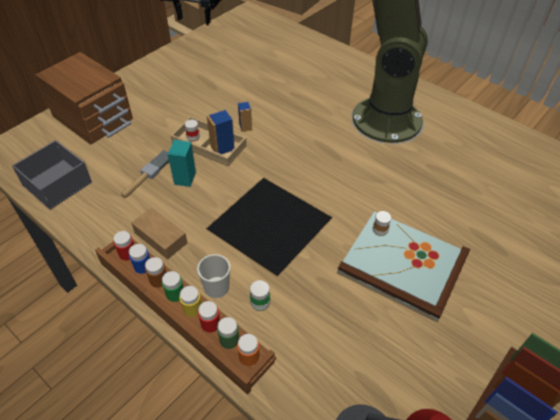

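View pics/side0.png

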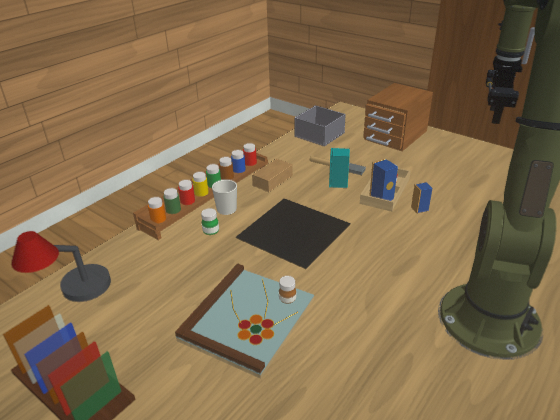

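Scene view: three look-alikes are the turquoise block (182,162), the small blue block on the table (245,116), and the larger blue block in the caddy (221,132). The last one is neither turquoise nor the small one, and it stands in the caddy beside the red jar, so it is the one meant. Also seen are the mat at (270,225) and the panel at (405,258) with its battens. The side view shows the block's brass disc at about (391,185). I'll confirm with a crop.

```bash
cat > h.py <<'E'
import numpy as np, cv2
from scipy.spatial.transform import Rotation as R
from cell import telemetry, cams
def pose(n, obs=None):
    c=cams.calibration(n)
    if n=="wrist":
        o=obs or telemetry.get_obs()
        T=np.eye(4); T[:3,:3]=R.from_euler('xyz',o['tool_rot'],degrees=True).as_matrix(); T[:3,3]=o['tool_pos']
        T=T@c['hand_eye']; return c,T[:3,:3],T[:3,3]
    return c,R.from_euler('xyz',c['rotation'],degrees=True).as_matrix(),np.array(c['origin'])
def rays(n,px,obs=None):
    c,r,o=pose(n,obs)
    u=cv2.undistortPoints(np.array(px,float).reshape(-1,1,2),c['K'],c['dist']).reshape(-1,2)
    return o,np.c_[u,np.ones(len(u))]@r.T
def at(n,px,z,obs=None):
    o,d=rays(n,px,obs); return o+d*((z-o[2])/d[:,2])[:,None]
def proj(n,P,obs=None):
    c,r,o=pose(n,obs)
    return cv2.projectPoints((np.array(P,float).reshape(-1,3)-o)@r,np.zeros(3),np.zeros(3),c['K'],c['dist'])[0].reshape(-1,2)
def rect(mask):
    """biggest blob: centre + 4 corner polygon"""
    cs=cv2.findContours(mask.astype(np.uint8),cv2.RETR_EXTERNAL,cv2.CHAIN_APPROX_NONE)[0]
    c=max(cs,key=cv2.contourArea); h=cv2.convexHull(c)
    return c,cv2.approxPolyDP(h,0.04*cv2.arcLength(h,True),True).reshape(-1,2)
E
python3 - <<'E'
from h import *
s=cv2.imread("pics/scene0.png"); d=cv2.imread("pics/side0.png")
a=cv2.resize(s[90:190,155:265],None,fx=3.6,fy=3.6,interpolation=cv2.INTER_CUBIC)
b=cv2.resize(d[140:240,340:450],None,fx=3.6,fy=3.6,interpolation=cv2.INTER_CUBIC)
cv2.imwrite("pics/crop1.png",np.hstack([a,b]))
for n,im,roi in (("scene",s,(170,280,200,340)),("side",d,(190,270,230,360))):
    m=np.zeros(im.shape[:2],bool); y0,y1,x0,x1=roi
    m[y0:y1,x0:x1]=im[y0:y1,x0:x1].max(2)<50
    c,p=rect(m); P=at(n,p,.004); print(n,"mat",p.tolist(),P[:,:2].round(4).tolist(),P[:,:2].mean(0))
    hsv=cv2.cvtColor(im,cv2.COLOR_BGR2HSV)
    roi=(205,320,335,475) if n=="scene" else (255,380,170,325)
    m[:]=0; y0,y1,x0,x1=roi; q=hsv[y0:y1,x0:x1]
    m[y0:y1,x0:x1]=(q[...,0]>70)&(q[...,0]<110)&(q[...,2]>110)&(q[...,1]>15)
    m=cv2.morphologyEx(m.astype(np.uint8),cv2.MORPH_OPEN,np.ones((3,3)))
    c,p=rect(m); P=at(n,p,.016); print(n,"glass",p.tolist(),P[:,:2].round(4).tolist())
E
```

```text
scene mat [[263, 179], [330, 217], [277, 274], [208, 228]] [[0.463, -0.1181], [0.4501, 0.1115], [0.6809, 0.1231], [0.6913, -0.1078]] [0.57132641 0.00216289]
scene glass [[402, 225], [459, 249], [435, 304], [379, 278]] [[0.3565, 0.2757], [0.3285, 0.4264], [0.5088, 0.4597], [0.5343, 0.3213]]
side mat [[296, 246], [290, 254], [286, 253], [286, 247], [292, 244]] [[0.5208, 0.0563], [0.5133, 0.0937], [0.5246, 0.0969], [0.5404, 0.0764], [0.535, 0.0559]] [0.52683458 0.07583015]
side glass [[243, 271], [312, 295], [267, 363], [193, 330]] [[0.5608, 0.2317], [0.3676, 0.1965], [0.3267, 0.4192], [0.5192, 0.4497]]
```

View pics/crop1.png

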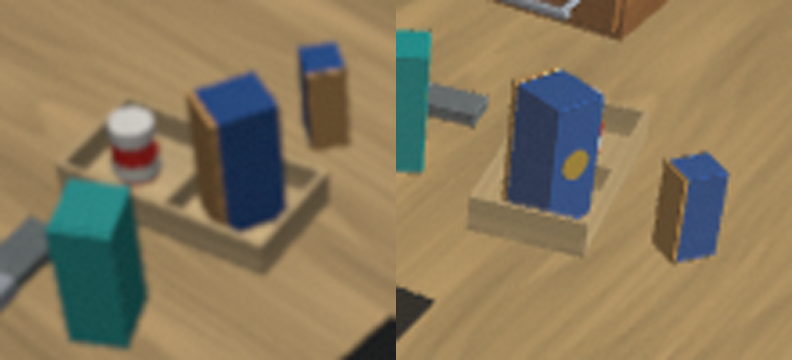

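The crop confirms it. The large blue block stands in the caddy beside the red jar; in the scene view its cork face is on the left and its blue top around (221,117). The brass disc is on the right face in the side view, at about (390,186). Next I localise its top corners.

Run:
```python
from h import *
for n,p in (("scene",[(207.8,115.8),(225.8,110.3),(232.5,121.4),(217.5,123.3)]),("side",[(372.5,162.8),(385.8,159.4),(397.5,166.4),(383,171)])):
    P=at(n,p,.125)[:,:2]; e=np.roll(P,-1,0)-P
    print(n,P.round(4).tolist(),P.mean(0).round(4),"len",np.hypot(*e.T).round(3),"ang",np.degrees(np.arctan2(e[:,1],e[:,0])).round(1))
# caddy rim corners (z=.034), scene crop
p=np.array([(62,165),(262,272),(328,180),(130,103)])/3.6+(155,90)
P=at("scene",p[:3],.034);print("caddy",P.round(4).tolist(), P[[0,2]].mean(0))
print("red jar cap", at("scene",[np.array((132,117))/3.6+(155,90)],.061))
print("small blue top", at("scene",[np.array((322,57))/3.6+(155,90)],.09),"turq top",at("scene",[np.array((95,195))/3.6+(155,90)],.11))
```

```text
scene [[0.4662, -0.3235], [0.4148, -0.3023], [0.4377, -0.2534], [0.4713, -0.2793]] [ 0.4475 -0.2896] len [0.056 0.054 0.042 0.044] ang [157.6  65.  -37.7 -96.6]
side [[0.4836, -0.282], [0.4613, -0.324], [0.4127, -0.3069], [0.4345, -0.2578]] [ 0.448  -0.2927] len [0.048 0.051 0.054 0.055] ang [-118.   160.6   66.1  -26.3]
caddy [[0.5294, -0.424, 0.034], [0.5106, -0.2093, 0.034], [0.3971, -0.244, 0.034]] [ 0.46329017 -0.33400885  0.034     ]
red jar cap [[ 0.46882707 -0.39901615  0.061     ]]
small blue top [[ 0.33279085 -0.3079232   0.09      ]] turq top [[ 0.58641378 -0.30498899  0.11      ]]
```

Request:
arm_command(
  series="25 -17.5 -3 0 0;25 -17.5 -3 0 0;25 -17.5 -3 0 0;25 -17.5 -3 0 0;25 -17.5 -3 0 0;25 -17.5 -3 0 0;25 -17.5 -3 0 0;25 -17.5 -3 0 0;25 -17.5 -3 0 0;25 -17.5 -3 0 0;25 -17.5 0 0 0;25 -17.5 0 0 0;0 0 0 0.11 0;0 0 0 0.11 0;0 0 0 0.11 0;0 0 0 0.11 0;0 0 0 0.11 0;0 0 0 0.11 0;0 0 0 0.11 0;0 0 0 0 0",
  squeeze=25,
)

```text
time_s: 1.77
tool_pos: [0.4447, -0.2925, 0.2143]
tool_rot: [-180.0, 0.0, -21.9]
force: [0.1, -0.4, 0.6]
grip_width: 0.0873
grasp_force: 0.0
```

Run:
```python
from h import *
o=telemetry.get_obs(); im=cams.read_camera("wrist"); cv2.imwrite("pics/w1.png",im)
print(o['tool_pos'],o['tool_rot'],o['time_s'])
```

```text
[ 0.44466045 -0.29245722  0.2143068 ] [-1.79998790e+02  4.71540386e-02 -2.18859272e+01] 1.7667
```

View pics/w1.png

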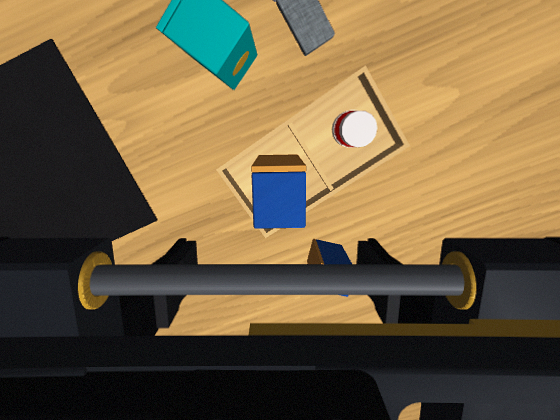

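The wrist view shows the block's blue top spanning (253..306, 171..228), with the cork edge above it at row ~166. The block is already nearly square to the tool. The red jar is at (355,128) and the mat is on the left.

Run:
```python
from h import *
im=cv2.imread("pics/w1.png"); o=telemetry.get_obs()
hsv=cv2.cvtColor(im,cv2.COLOR_BGR2HSV)
m=np.zeros(im.shape[:2],bool); m[160:236,240:320]=((hsv[...,0]>100)&(hsv[...,0]<130)&(hsv[...,1]>120))[160:236,240:320]
c,_=rect(m); r=cv2.minAreaRect(c); b=cv2.boxPoints(r); print(r,b.tolist())
P=at("wrist",b,.125,o); e=np.roll(P,-1,0)-P
print(P.round(4).tolist(),P.mean(0),np.hypot(e[:,0],e[:,1]),np.degrees(np.arctan2(e[:,1],e[:,0])))
Rt=R.from_euler('xyz',o['tool_rot'],degrees=True).as_matrix()
print("tool frame offset",((P.mean(0)-o['tool_pos'])@Rt*1000).round(1))
print("mat corners",at("wrist",[(52,39),(157,219)],.004,o).round(4))
```

```text
((278.5, 199.5), (55.0, 53.0), 90.0) [[252.0, 172.0], [305.0, 172.0], [305.0, 227.0], [252.0, 227.0]]
[[0.481, -0.2838, 0.125], [0.4633, -0.3285, 0.125], [0.4143, -0.3104, 0.125], [0.4328, -0.2636, 0.125]] [ 0.44785246 -0.29657418  0.125     ] [0.04810889 0.0523052  0.0503088  0.05230531] [-111.63961057  159.65461726   68.36442283  -22.7553706 ]
tool frame offset [ 4.5  2.7 89.4]
mat corners [[ 0.694  -0.1151  0.004 ]
 [ 0.4579 -0.1271  0.004 ]]
```

Request:
arm_command(
  series="7.5 2.7 0 0 0;0 0 24 0 0;0 0 24 0 0;0 0 24 0 0;0 0 24 0 0;0 0 24 0 0;0 0 14 0 0;0 0 0 0 0;0 0 0 0 200;0 0 0 0 200;0 0 0 0 200;0 0 0 0 200;0 0 0 0 200;0 0 0 0 200;0 0 0 0 200;0 0 0 0 200",
  squeeze=30,
)

```text
time_s: 3.15
tool_pos: [0.4513, -0.2978, 0.0812]
tool_rot: [180.0, -0.0, -21.7]
force: [0.5, 0.9, 2.1]
grip_width: 0.0493
grasp_force: 30.0
```

Request:
arm_command(
  series="0 0 -8 0 200;0 0 -16 0 200;0 0 -16 0 200;0 0 -10 0 200;0 -10 0 0 200;0.3 -24 0 0 200;0.3 -24 0 0 200;0.3 -24 0 0 200;0.3 -24 0 0 200;0.3 -24 0 0 200;0.3 -24 0 0 200;0.3 -24 0 0 200;0.3 -24 0 0 200;0.3 -24 0 0 200;0.3 -24 0 0 200;0 -17 0 0 200;0 -10 0 0 200;0 0 0 0 200",
)

```text
time_s: 4.65
tool_pos: [0.5561, -0.0376, 0.1298]
tool_rot: [-179.9, 0.1, -21.4]
force: [-0.1, 1.0, -6.0]
grip_width: 0.0494
grasp_force: 30.0
```

Request:
arm_command(
  series="0 0 0 -0.06 200;0 0 0 -0.12 200;0 0 0 -0.12 200;0 0 0 -0.12 200;0 0 0 -0.12 200;0 0 0 -0.12 200;0 0 0 -0.12 200;0 0 0 -0.12 200;0 0 0 -0.12 200;0 0 0 -0.12 200;0 0 0 -0.12 200;0 0 0 -0.12 200;0 0 0 -0.12 200;0 0 0 -0.07 200;0 0 0 0 200;0 0 0 0 200",
)

```text
time_s: 5.98
tool_pos: [0.5555, -0.0432, 0.1302]
tool_rot: [-180.0, 0.1, 68.0]
force: [0.4, 0.2, -5.1]
grip_width: 0.0495
grasp_force: 30.0
```

Request:
arm_command(
  series="0 0 10 0 200;0 0 14 0 200;0 0 12 0 200;0 0 7 0 200;0 0 3 0 200;0 0 2 0 200;0 0 1 0 200;0 0 0 0 200;0 0 0 0 200",
)

```text
time_s: 6.73
tool_pos: [0.5568, -0.0417, 0.0823]
tool_rot: [179.9, -0.0, 68.2]
force: [-0.5, 0.3, -4.8]
grip_width: 0.0493
grasp_force: 30.0
```

Request:
arm_command(
  series="0 0 1.2 0 200;0 0 0.8 0 200;0 0 0 0 200;0 0 0 0 200",
)

```text
time_s: 7.07
tool_pos: [0.5567, -0.0416, 0.0803]
tool_rot: [179.9, -0.0, 68.2]
force: [0.3, 1.0, -1.2]
grip_width: 0.0493
grasp_force: 30.0
```

Request:
arm_command(
  series="0 0 0.5 0 200;0 0 0 0 200;0 0 0 0 80;0 0 0 0 0;0 0 0 0 0;0 0 0 0 0;0 0 0 0 0;0 0 0 0 0;0 0 0 0 0;0 0 -15 0 0;0 0 -25 0 0;0 0 -25 0 0;0 0 -15 0 0;0 0 0 0 0;0 0 0 0 0",
)

```text
time_s: 8.32
tool_pos: [0.5568, -0.0417, 0.1598]
tool_rot: [179.9, -0.0, 68.2]
force: [-0.8, 0.3, -0.4]
grip_width: 0.0866
grasp_force: 0.0
```

Run:
```python
from h import *
o=telemetry.get_obs(); im=cams.read_camera("wrist"); s=cams.read_camera("scene")
a=cv2.resize(s[100:310,180:460],None,fx=1.4,fy=1.4); 
v=np.zeros((420,800,3),np.uint8); v[:,:400]=im[:,80:480]; v[:a.shape[0],400:400+min(a.shape[1],400)]=a[:,:400]; cv2.imwrite("pics/v2.png",v)
cv2.imwrite("pics/w2.png",im)
print(o['tool_pos'],o['tool_rot'],o['force'])
hsv=cv2.cvtColor(im,cv2.COLOR_BGR2HSV)
m=np.zeros(im.shape[:2],bool); m[140:240,220:340]=((hsv[...,0]>100)&(hsv[...,0]<130)&(hsv[...,1]>120))[140:240,220:340]
c,_=rect(m); b=cv2.boxPoints(cv2.minAreaRect(c)); P=at("wrist",b,.124,o)
Rt=R.from_euler('xyz',o['tool_rot'],degrees=True).as_matrix()
print(b.tolist(),((P-o['tool_pos'])@Rt*1000).round(1).tolist(),P.mean(0))
```

```text
[ 0.55680742 -0.04171792  0.15979532] [ 1.79899297e+02 -1.09500831e-03  6.82249617e+01] [-0.80704754  0.33003477 -0.44618988]
[[243.0, 192.0], [308.0, 192.0], [308.0, 239.0], [243.0, 239.0]] [[20.7, -24.0, 35.8], [20.6, 24.9, 35.8], [-16.8, 25.8, 35.8], [-16.7, -25.0, 35.8]] [ 0.55796411 -0.04006588  0.124     ]
```

View pics/v2.png

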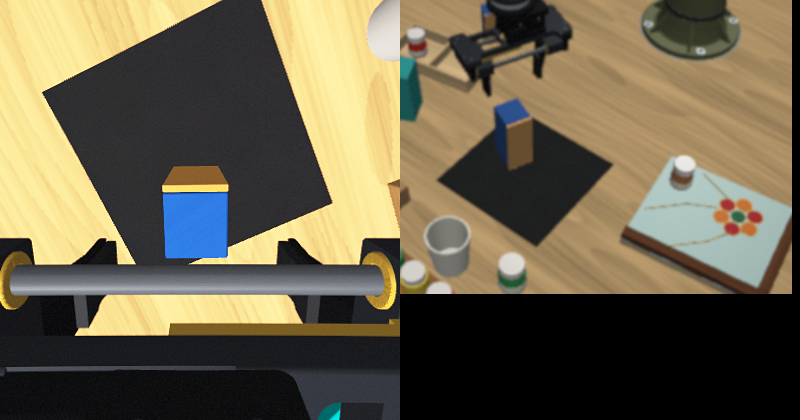

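The block stands upright on the mat: wrist crop shows the top at (163..228,192..258) with the cork edge at row 188, and the scene crop shows the cork facing the free part of the mat. Next I go behind its back with closed fingers and push high.

Request:
arm_command(
  series="-20 0 0 0 255;-30 0 0 0 255;-25 0 0 0 255;0 0 0 0 255;0 0 0 0 255;0 0 0 0 255;0 0 0 0 255;0 0 0 0 255;0 0 20 0 255;0 0 25 0 255;0 0 15 0 255;0 0 0 0 255;0 0 0 0 255",
)

```text
time_s: 9.5
tool_pos: [0.5281, -0.1103, 0.0988]
tool_rot: [-179.9, -0.0, 68.3]
force: [-0.5, -1.1, 1.1]
grip_width: 0.0084
grasp_force: 0.0
```

Request:
arm_command(
  series="10 0 0 0 255;10 0 0 0 255;6 0 0 0 255;6 0 0 0 255;6 0 0 0 255;6 0 0 0 255;6 0 0 0 255;0 0 0 0 255",
)

```text
time_s: 10.17
tool_pos: [0.5475, -0.063, 0.0994]
tool_rot: [180.0, -0.1, 68.3]
force: [0.7, -0.1, 0.5]
grip_width: 0.0005
grasp_force: 0.0
```

Request:
arm_command(
  series="6 0 0 0 255;6 0 0 0 255;6 0 0 0 255;6 0 0 0 255;6 0 0 0 255;0 0 0 0 255",
)

```text
time_s: 10.67
tool_pos: [0.5586, -0.035, 0.0993]
tool_rot: [180.0, -0.1, 68.3]
force: [0.2, -0.5, 0.3]
grip_width: 0.0003
grasp_force: 0.0
```

Run:
```python
from h import *
o=telemetry.get_obs(); s=cams.read_camera("scene"); cv2.imwrite("pics/s3.png",s)
cv2.imwrite("pics/s3c.png",cv2.resize(s[120:300,190:350],None,fx=3,fy=3))
```

```text
(no output)
```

View pics/s3c.png

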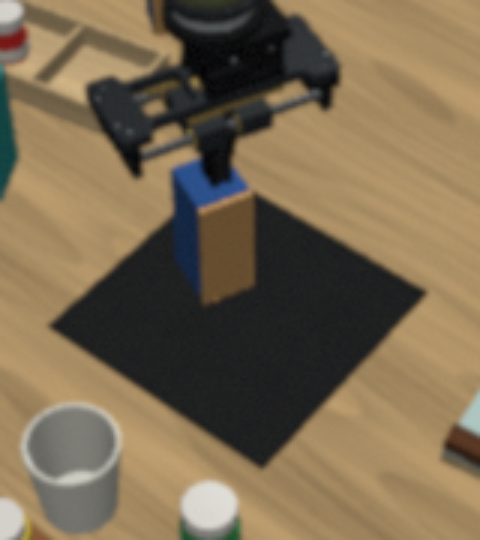

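The block has not fallen: its base is unmoved at about (258,221) and the top has only just started to lean. I continue pushing.

Request:
arm_command(
  series="6 0 0 0 255;6 0 0 0 255;6 0 0 0 255;6 0 0 0 255;6 0 0 0 255;6 0 0 0 255;0 0 0 0 255;0 0 0 0 255",
)

```text
time_s: 11.38
tool_pos: [0.5715, -0.003, 0.0992]
tool_rot: [-180.0, 0.0, 68.3]
force: [0.7, 0.1, -0.1]
grip_width: 0.0006
grasp_force: 0.0
```

Run:
```python
from h import *
s=cams.read_camera("scene"); d=cams.read_camera("side")
cv2.imwrite("pics/s4c.png",np.hstack([cv2.resize(s[120:300,190:350],None,fx=2.5,fy=2.5),cv2.resize(d[120:300,220:380],None,fx=2.5,fy=2.5)]))
```

```text
(no output)
```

View pics/s4c.png

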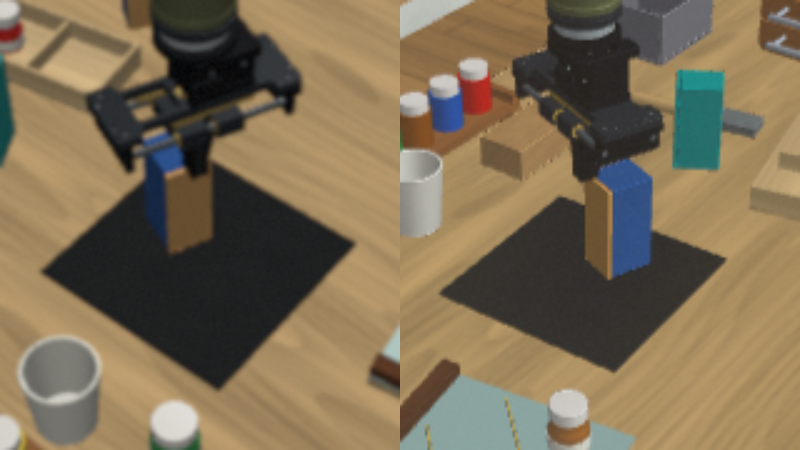

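Run:
```python
from h import *
o=telemetry.get_obs(); print(o['tool_pos'],o['qpos'],o['force'])
for n,x0,y0,off in (("scene",190,120,0),("side",220,120,400)):
    for P in (o['tool_pos'],o['tool_pos']+[0,0,.07],[.558,-.040,.124],[.558,-.040,.004]):
        p=proj(n,P)[0]; print(n,np.round(P,3),((p-[x0,y0])*2.5+[off,0]).round(0))
# scene/side block base estimate
print(at("scene",[[190+168/2.5,120+253/2.5],[190+213/2.5,120+240/2.5]],.004).round(4))
print(at("side",[[220+(610-400)/2.5,120+278/2.5],[220+(650-400)/2.5,120+262/2.5],[220+(585-400)/2.5,120+262/2.5]],.004).round(4))
```

```text
[ 0.57137793 -0.00394253  0.09914595] [ 31.41458031  16.07174979 -39.06148208  99.66840114  10.85972405
  68.100747   -32.41759496] [ 0.26914883 -0.5438259  -0.72982513]
scene [ 0.571 -0.004  0.099] [194. 194.]
scene [ 0.571 -0.004  0.169] [193. 145.]
scene [ 0.558 -0.04   0.124] [175. 153.]
scene [ 0.558 -0.04   0.004] [178. 230.]
side [ 0.571 -0.004  0.099] [586. 204.]
side [ 0.571 -0.004  0.169] [585. 151.]
side [ 0.558 -0.04   0.124] [614. 175.]
side [ 0.558 -0.04   0.004] [614. 261.]
[[ 0.5892 -0.0258  0.004 ]
 [ 0.5441 -0.0015  0.004 ]]
[[ 0.5427 -0.0116  0.004 ]
 [ 0.5231 -0.0644  0.004 ]
 [ 0.5844 -0.0192  0.004 ]]
```

The fingers passed over the block. In both views the visible tip lies about 27 mm above the projected TCP, so the real finger ends are shorter than stated. I back off over the top, go lower and push again.

Request:
arm_command(
  series="0 0 -20 0 255;0 0 -20 0 255;-15 0 0 0 255;-25 0 0 0 255;-25 0 0 0 255;-25 0 0 0 255;-25 0 0 0 255;0 0 20 0 255;0 0 25 0 255;0 0 20 0 255;0 0 14 0 255;0 0 0 0 255",
)

```text
time_s: 12.48
tool_pos: [0.5259, -0.1106, 0.0571]
tool_rot: [-179.7, 0.0, 68.2]
force: [0.1, -0.2, -0.1]
grip_width: 0.0006
grasp_force: 0.0
```

Request:
arm_command(
  series="8 0 0 0 255;8 0 0 0 255;6 0 0 0 255;6 0 0 0 255;6 0 0 0 255;6 0 0 0 255;6 0 0 0 255;0 0 0 0 255",
)

```text
time_s: 13.15
tool_pos: [0.5466, -0.0658, 0.0605]
tool_rot: [180.0, -0.1, 68.3]
force: [0.3, -0.8, 0.6]
grip_width: 0.0006
grasp_force: 0.3
```

Request:
arm_command(
  series="6 0 0 0 255;6 0 0 0 255;6 0 0 0 255;6 0 0 0 255;6 0 0 0 255;6 0 0 0 255;0 0 0 0 255;0 0 0 0 255;0 0 0 0 255",
)

```text
time_s: 13.9
tool_pos: [0.5591, -0.0344, 0.0601]
tool_rot: [-180.0, 0.0, 68.2]
force: [-0.2, -0.3, 0.5]
grip_width: 0.0007
grasp_force: 0.0
```

Run:
```python
from h import *
o=telemetry.get_obs(); print(o['force'],o['grasp_force'])
for n in("scene","side"):
    s=cams.read_camera(n); cv2.imwrite(f"pics/{n}5.png",s)
    hsv=cv2.cvtColor(s,cv2.COLOR_BGR2HSV); m=np.zeros(s.shape[:2],bool)
    c0=proj(n,[.565,-.01,.06])[0].astype(int); y,x=c0[1],c0[0]
    sl=np.s_[y-50:y+40,x-45:x+45]; m[sl]=((hsv[...,0]>100)&(hsv[...,0]<130)&(hsv[...,1]>120)&(s.max(2)>60))[sl]
    c,p=rect(m); print(n,cv2.contourArea(c),cv2.boundingRect(c),p.tolist(),at(n,p,.064).round(3).tolist())
```

```text
[-0.2185195  -0.3346119   0.49760272] 0.0
scene 1035.0 (258, 201, 40, 44) [[258, 208], [275, 201], [297, 232], [296, 244], [276, 244]] [[0.591, -0.02, 0.064], [0.544, -0.002, 0.064], [0.585, 0.105, 0.064], [0.616, 0.127, 0.064], [0.647, 0.09, 0.064]]
side 897.0 (258, 208, 44, 36) [[301, 215], [301, 229], [266, 243], [258, 220], [290, 208]] [[0.548, -0.004, 0.064], [0.509, 0.049, 0.064], [0.547, 0.152, 0.064], [0.63, 0.087, 0.064], [0.593, -0.013, 0.064]]
```

The block fell: both views show a blue top face at z≈0.064, centred near (0.588, 0.042) and running about 69°. I move above it and check with the wrist camera.

Request:
arm_command(
  series="0 0 -25 0 0;0 0 -30 0 0;0 0 -25 0 0;20 0 0 0 0;25 0 0 0 0;25 0 0 0 0;11 0 0 0 0;0 0 0 0 0;0 0 0 0 0",
)

```text
time_s: 14.75
tool_pos: [0.5889, 0.0404, 0.1399]
tool_rot: [-180.0, 0.1, 68.3]
force: [-0.1, -0.9, 0.5]
grip_width: 0.0524
grasp_force: 0.0
```

Run:
```python
from h import *
o=telemetry.get_obs(); s=cams.read_camera("wrist"); cv2.imwrite("pics/w6.png",s)
print(o['tool_pos'],o['tool_rot'],o['grip_width'])
hsv=cv2.cvtColor(s,cv2.COLOR_BGR2HSV); m=((hsv[...,0]>100)&(hsv[...,0]<130)&(hsv[...,1]>120)&(s.max(2)>80))
m[300:]=0
c,p=rect(m); print(cv2.contourArea(c),cv2.boundingRect(c),cv2.minAreaRect(c),p.tolist())
P=at("wrist",p,.064,o); Rt=R.from_euler('xyz',o['tool_rot'],degrees=True).as_matrix()
print(((P-o['tool_pos'])@Rt*1000).round(1).tolist())
```

```text
[0.58888104 0.04044882 0.13987177] [-1.79963740e+02  6.49306979e-02  6.82762012e+01] 0.05244674835934428
7088.0 (245, 134, 59, 131) ((274.0, 199.0), (130.0, 58.0), 90.0) [[301, 135], [302, 263], [250, 264], [245, 138]]
[[61.4, 21.8, 75.8], [-54.7, 24.9, 75.9], [-55.7, -23.6, 75.9], [59.0, -25.3, 75.8]]
```

View pics/w6.png

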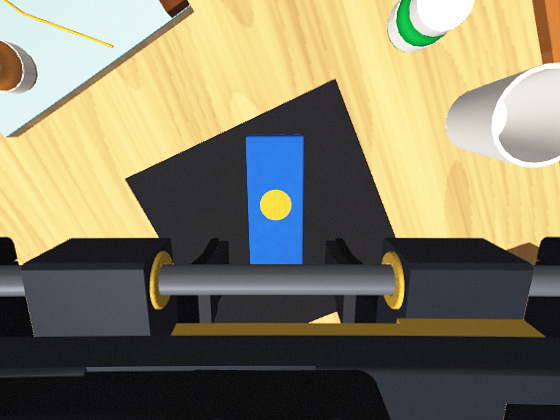

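The block lies on its sole on the mat, brass disc up at (275,205), and squared to the tool within 1°. I open fully, descend and grasp it at its middle.

Request:
arm_command(
  series="0 0 0 0 0;0 0 0 0 0;0 0 0 0 0;0 0 0 0 0;0 0 20 0 0;0 0 30 0 0;0 0 30 0 0;0 0 25 0 0;0 0 15 0 0;0 0 10 0 0;0 0 0 0 0;0 0 0 0 0",
)

```text
time_s: 15.8
tool_pos: [0.5894, 0.041, 0.0105]
tool_rot: [-180.0, -0.0, 68.2]
force: [-0.4, 0.4, 0.1]
grip_width: 0.0869
grasp_force: 0.0
```

Request:
arm_command(
  series="0 0 0 0 200;0 0 0 0 200;0 0 0 0 200;0 0 0 0 200;0 0 0 0 200;0 0 0 0 200;0 0 0 0 200;0 0 0 0 200",
  squeeze=35,
)

```text
time_s: 16.47
tool_pos: [0.5887, 0.0413, 0.0104]
tool_rot: [-179.9, 0.0, 68.2]
force: [-2.6, -0.1, 2.8]
grip_width: 0.0498
grasp_force: 35.0
```

Run:
```python
from h import *
# battens: dark brown inner edge at glass level from scene0/side0 (arm clear); glass mask with edge lines
for n,roi in (("scene",(205,325,330,480)),("side",(250,380,165,325))):
    im=cv2.imread(f"pics/{n}0.png"); hsv=cv2.cvtColor(im,cv2.COLOR_BGR2HSV)
    m=np.zeros(im.shape[:2],np.uint8); y0,y1,x0,x1=roi
    q=hsv[y0:y1,x0:x1]; m[y0:y1,x0:x1]=((q[...,0]>60)&(q[...,0]<115)&(q[...,2]>110)&(q[...,1]>12))
    m=cv2.morphologyEx(m,cv2.MORPH_OPEN,np.ones((3,3))); c,_=rect(m); c=cv2.convexHull(c)
    r=cv2.approxPolyDP(c,6,True).reshape(-1,2); print(n,r.tolist(),at(n,r,.016)[:,:2].round(4).tolist())
```

```text
scene [[402, 225], [459, 249], [435, 304], [378, 278]] [[0.3565, 0.2757], [0.3285, 0.4264], [0.5088, 0.4597], [0.5358, 0.3195]]
side [[243, 271], [312, 294], [267, 363], [193, 331]] [[0.5608, 0.2317], [0.3696, 0.1937], [0.3267, 0.4192], [0.517, 0.4518]]
```

Request:
arm_command(
  series="0 0 -6 0 200;0 0 -15 0 200;0 0 -22 0 200;0 0 -22 0 200;0 0 -15 -0.05 200;0 0 0 -0.1 200;0 0 0 -0.12 200;0 0 0 -0.12 200;0 0 0 -0.1 200;0 0 0 -0.08 200;0 0 0 0 200;0 0 0 0 200",
)

```text
time_s: 17.47
tool_pos: [0.5887, 0.0406, 0.0895]
tool_rot: [-179.9, -0.0, 100.7]
force: [-0.5, 0.1, -5.8]
grip_width: 0.0498
grasp_force: 35.0
```

Request:
arm_command(
  series="10 -1 0 0 200;20 -2.5 0 0 200;25 -3 0 0 200;25 -3 0 0 200;25 -3 0 0 200;25 -3 0 0 200;25 -3 0 0 200;25 -3 0 0 200;25 -3 0 0 200;25 -3 0 0 200;25 -3 0 0 200;25 -3 0 0 200;25 -3 0 0 200;15 -1 0 0 200;10 0 0 0 200;0 0 0 0 200;0 0 0 0 200;0 0 0 0 200",
)

```text
time_s: 18.97
tool_pos: [0.491, 0.3561, 0.0899]
tool_rot: [-180.0, 0.1, 100.8]
force: [-0.6, -0.6, -5.9]
grip_width: 0.0497
grasp_force: 35.0
```

Run:
```python
from h import *
o=telemetry.get_obs(); s=cams.read_camera("wrist"); cv2.imwrite("pics/w7.png",s)
import json; json.dump({k:list(map(float,o[k])) for k in('tool_pos','tool_rot')},open('o7.json','w')); print(o['tool_pos'],o['tool_rot'])
```

```text
[0.49096218 0.35614657 0.08986228] [-1.79988809e+02  1.06839537e-01  1.00758891e+02]
```

View pics/w7.png

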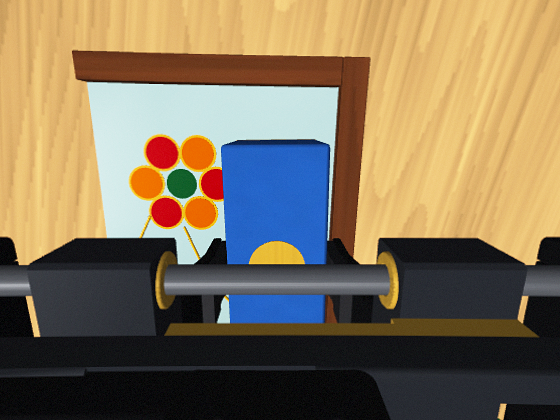

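The wrist view shows the held block and the corner of the glass at about (337,88). The short batten's foot runs along row ~85 and the long one's along column ~335. I fit those lines on the glass plane.

Run:
```python
from h import *
import json
o={k:np.array(v) for k,v in json.load(open('o7.json')).items()}
im=cv2.imread("pics/w7.png").astype(int); b=im[...,0]  # glass bright blue channel, brown dark
A=[];B=[]
for r in range(100,225,3):
    row=b[r,330:350]; k=np.where(row<150)[0]
    if len(k) and k[0]>0: A.append((330+k[0]-.5,r))
for c in list(range(110,330,5)):
    col=b[70:100,c]; k=np.where(col<150)[0]
    if len(k) : B.append((c,70+k[-1]+.5))
Rt=R.from_euler('xyz',o['tool_rot'],degrees=True).as_matrix()
f=lambda L:((at("wrist",L,.016,o)-o['tool_pos'])@Rt*1000)[:,:2]
a=f(A);bb=f(B); print(len(A),len(B),A[0],A[-1],B[0],B[-1])
pa=np.polyfit(a[:,0],a[:,1],1); pb=np.polyfit(bb[:,1],bb[:,0],1)
print("long: y=",pa,"deg",np.degrees(np.arctan(pa[0])),"res",np.std(a[:,1]-np.polyval(pa,a[:,0])))
print("short: x=",pb,"deg",np.degrees(np.arctan(pb[0])),np.std(bb[:,0]-np.polyval(pb,bb[:,1])))
y=np.polyval(pa,90);x=np.polyval(pb,y);print("corner tool",x,np.polyval(pa,x))
# block top: height = bottom+60; far top edge
m=(b>150)&(im[...,2]<90); rr=[(c,[r for r in range(120,170) if m[r,c]][0]-.5) for c in range(235,320,5)]
t=.0895-.0105+.064
P=((at("wrist",rr,t,o)-o['tool_pos'])@Rt*1000); print("far edge x",P[[0,-1]].round(1), P[:,0].mean())
```

```text
37 44 (np.float64(336.5), 100) (np.float64(330.5), 208) (110, np.float64(82.5)) (325, np.float64(86.5))
long: y= [1.75115765e-02 4.79486433e+01] deg 1.0032368863397008 res 0.24533710413287468
short: x= [-1.65889554e-02  9.90018107e+01] deg -0.9503899548065684 0.20740826332750908
corner tool 98.18024790039742 49.6679342015624
far edge x [[ 59.6 -18.2 -53.2]
 [ 59.6  17.8 -53.3]] 59.58779812881001
```

Request:
arm_command(
  series="0 0 0 0.0175 200;12 6 0 0 200;14 8 0 0 200;8 4 0 0 200;0 0 10 0 200;0 0 20 0 200;0 0 15 0 200;0 0 8 0 200;0 0 4 0 200;0 0 2 0 200;0 0 2 0 200;0 0 0 0 200;0 0 0 0 200",
)

```text
time_s: 20.1
tool_pos: [0.5024, 0.3949, 0.03]
tool_rot: [179.9, -0.0, 99.9]
force: [-0.6, 0.5, -5.5]
grip_width: 0.0497
grasp_force: 35.0
```

Request:
arm_command(
  series="0 0 2 0 200;0 0 2 0 200;0 0 1 0 200;0 0 0 0 200;0 0 0 0 200",
)

```text
time_s: 20.52
tool_pos: [0.5019, 0.3945, 0.0241]
tool_rot: [-180.0, 0.0, 99.9]
force: [-1.0, -0.6, -6.1]
grip_width: 0.0498
grasp_force: 35.0
```

Run:
```python
from h import *
import json
o=telemetry.get_obs(); im=cams.read_camera("wrist").astype(int); cv2.imwrite("pics/w8.png",im)
print(o['tool_pos'],o['tool_rot'],o['force'])
b=im[...,0]
for c in (240,260,280,300): print("col",c,[tuple(im[r,c]) for r in range(64,150,6)])
for r in (160,190,220): print("row",r,[tuple(im[r,c]) for c in range(310,350,3)])
```

```text
[0.5019323  0.3945174  0.02411462] [-1.79989336e+02  1.03317870e-02  9.98906035e+01] [-0.95776078 -0.57885206 -6.14194319]
col 240 [(np.int64(127), np.int64(206), np.int64(242)), (np.int64(132), np.int64(210), np.int64(243)), (np.int64(129), np.int64(210), np.int64(244)), (np.int64(135), np.int64(215), np.int64(245)), (np.int64(132), np.int64(210), np.int64(245)), (np.int64(135), np.int64(214), np.int64(245)), (np.int64(23), np.int64(50), np.int64(101)), (np.int64(29), np.int64(58), np.int64(110)), (np.int64(32), np.int64(57), np.int64(111)), (np.int64(34), np.int64(63), np.int64(124)), (np.int64(34), np.int64(68), np.int64(129)), (np.int64(37), np.int64(66), np.int64(129)), (np.int64(241), np.int64(242), np.int64(214)), (np.int64(80), np.int64(39), np.int64(16)), (np.int64(198), np.int64(100), np.int64(35))]
col 260 [(np.int64(121), np.int64(199), np.int64(237)), (np.int64(125), np.int64(199), np.int64(239)), (np.int64(125), np.int64(203), np.int64(240)), (np.int64(128), np.int64(207), np.int64(242)), (np.int64(131), np.int64(212), np.int64(244)), (np.int64(135), np.int64(214), np.i
[... 3161 characters left out ...]
t64(209), np.int64(105), np.int64(41)), (np.int64(211), np.int64(108), np.int64(45)), (np.int64(211), np.int64(106), np.int64(41)), (np.int64(212), np.int64(109), np.int64(43)), (np.int64(177), np.int64(87), np.int64(33)), (np.int64(36), np.int64(59), np.int64(118)), (np.int64(33), np.int64(64), np.int64(121)), (np.int64(34), np.int64(64), np.int64(123)), (np.int64(32), np.int64(61), np.int64(116)), (np.int64(29), np.int64(57), np.int64(106)), (np.int64(32), np.int64(58), np.int64(110)), (np.int64(33), np.int64(57), np.int64(109)), (np.int64(28), np.int64(59), np.int64(111))][ WARN:0@0.274] global loadsave.cpp:1063 imwrite_ Unsupported depth image for selected encoder is fallbacked to CV_8U.
```

Request:
arm_command(
  series="1 0 0 0 200;1 0 0 0 200;1 0 0 0 200;0.5 0 0 0 200;0 0 0 0 200;0 0 0 0 200",
)

```text
time_s: 21.07
tool_pos: [0.5017, 0.3971, 0.0241]
tool_rot: [-180.0, 0.1, 99.9]
force: [-0.1, -3.3, -4.3]
grip_width: 0.0496
grasp_force: 35.0
```

Request:
arm_command(
  series="0.5 0 0 0 200;0.5 0 0 0 200;0.5 0 0 0 200;0 0 0 0 200;0 0 0 0 200",
)

```text
time_s: 21.48
tool_pos: [0.5017, 0.3972, 0.024]
tool_rot: [-180.0, 0.2, 99.8]
force: [0.3, -6.8, -2.3]
grip_width: 0.0496
grasp_force: 35.0
```

Request:
arm_command(
  series="-1 0 0 0 200;0 1 0 0 200;0 1 0 0 200;0 0.5 0 0 200;0 0 0 0 200;0 0 0 0 200",
)

```text
time_s: 21.98
tool_pos: [0.503, 0.3975, 0.0234]
tool_rot: [-179.9, 0.1, 99.9]
force: [-1.2, -6.2, -4.2]
grip_width: 0.0494
grasp_force: 35.0
```

Request:
arm_command(
  series="0 0.5 0 0 200;0 0.5 0 0 200;0 0.5 0 0 200;0 0 0 0 200;0 0 0 0 200",
)

```text
time_s: 22.4
tool_pos: [0.5042, 0.3977, 0.0232]
tool_rot: [-179.8, 0.1, 99.9]
force: [-1.6, -5.0, -4.0]
grip_width: 0.0497
grasp_force: 35.0
```

Request:
arm_command(
  series="0 0.5 0 0 200;0 0.5 0 0 200;0 0.5 0 0 200;0 0 0 0 200;0 0 0 0 200",
)

```text
time_s: 22.82
tool_pos: [0.5056, 0.398, 0.0232]
tool_rot: [-179.8, 0.1, 99.9]
force: [-0.5, -5.2, -4.3]
grip_width: 0.0496
grasp_force: 35.0
```

Request:
arm_command(
  series="0 0.6 0 0 200;0 0.6 0 0 200;0 0.6 0 0 200;0 0 0 0 200;0 0 0 0 200",
)

```text
time_s: 23.23
tool_pos: [0.5059, 0.3981, 0.0231]
tool_rot: [-179.7, 0.2, 99.9]
force: [-3.6, -6.1, -3.4]
grip_width: 0.0498
grasp_force: 34.9
```

Run:
```python
from h import *
o=telemetry.get_obs(); im=cams.read_camera("wrist"); cv2.imwrite("pics/w9.png",im)
print(o['tool_pos'],o['tool_rot'],o['force'])
cv2.imwrite("pics/w9c.png",cv2.resize(im[80:280,200:400],None,fx=3,fy=3))
```

```text
[0.50592718 0.39807864 0.02313788] [-179.6786564     0.18400161   99.89132627] [-3.57750316 -6.12910274 -3.38586971]
```

View pics/w9c.png

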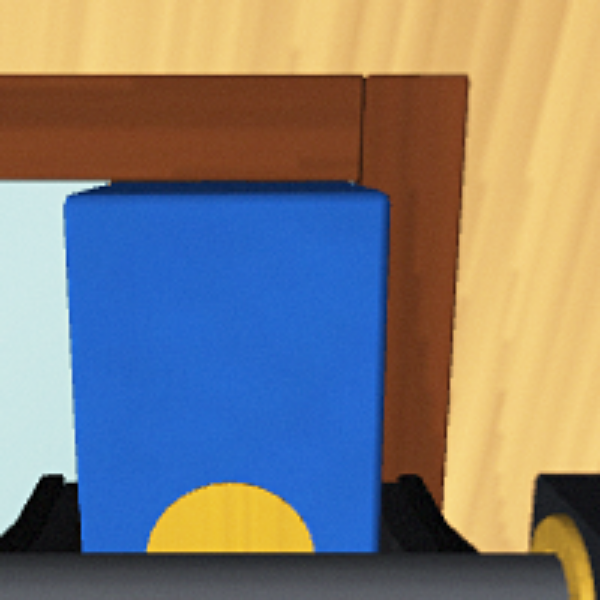

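The block's far end meets the short batten at crop row ~183, and its right side hides the long batten's inner edge at crop column ~385, so it is snug on both. The side forces rose too. Now I lower gently onto the glass.

Request:
arm_command(
  series="0 0 0.5 0 200;0 0 0.5 0 200;0 0 0 0 200;0 0 0 0 200",
)

```text
time_s: 23.62
tool_pos: [0.506, 0.3979, 0.0228]
tool_rot: [-179.7, 0.2, 99.9]
force: [-4.9, -8.5, 0.9]
grip_width: 0.0497
grasp_force: 34.9
```

Request:
arm_command(
  series="-0.8 -0.3 0 0 200;0 0 0.6 0 200;0 0 0 0 200;0 0 0 0 200",
)

```text
time_s: 23.95
tool_pos: [0.506, 0.3978, 0.0226]
tool_rot: [-179.7, 0.1, 99.9]
force: [-5.0, -8.7, 1.9]
grip_width: 0.0497
grasp_force: 34.9
```

Request:
arm_command(
  series="0 0 0 0 100;0 0 0 0 80;0 0 0 0 60;0 0 0 0 40;0 0 0 0 0;0 0 0 0 0;0 0 0 0 0;0 0 0 0 0;0 0 0 0 0;0 0 0 0 0",
)

```text
time_s: 24.78
tool_pos: [0.5084, 0.3989, 0.0226]
tool_rot: [180.0, -0.0, 99.9]
force: [-0.2, 0.3, 0.7]
grip_width: 0.0865
grasp_force: 0.0
```

Request:
arm_command(
  series="0 0 -5 0 0;0 0 -15 0 0;0 0 -25 0 0;0 0 -25 0 0;-10 0 -25 0 0;-20 0 -15 0 0;-20 0 0 0 0;0 0 0 0 0;0 0 0 0 0;0 0 0 0 0",
)

```text
time_s: 25.62
tool_pos: [0.5167, 0.3503, 0.1333]
tool_rot: [180.0, -0.0, 99.9]
force: [-0.5, -0.2, 0.5]
grip_width: 0.0868
grasp_force: 0.0
```

Run:
```python
from h import *
o=telemetry.get_obs(); im=cams.read_camera("wrist"); cv2.imwrite("pics/w10.png",im)
print(o['tool_pos'],o['tool_rot'],o['force'])
hsv=cv2.cvtColor(im,cv2.COLOR_BGR2HSV); m=((hsv[...,0]>100)&(hsv[...,0]<130)&(hsv[...,1]>150)&(im.max(2)>150)); m[262:]=0
c,p=rect(m); P=at("wrist",p,.076,o); print("block top",p.tolist(),P.round(4).tolist())
Rt=R.from_euler('xyz',o['tool_rot'],degrees=True).as_matrix()
print(((P-o['tool_pos'])@Rt*1000).round(1).tolist())
# corner from w7 fit, in this tool frame
import json; q={k:np.array(v) for k,v in json.load(open('o7.json')).items()}
Rq=R.from_euler('xyz',q['tool_rot'],degrees=True).as_matrix()
C=q['tool_pos']+Rq@[.0982,.0497,0]; print("corner",((C-o['tool_pos'])@Rt*1000).round(1))
# short batten glass boundary now
b=im[...,0].astype(int); L=[(cc,[r for r in range(60,240) if b[r,cc]<90 and im[r,cc,2]<160 and im[r,cc,2]>60][-1]+.5) for cc in range(150,230,10)]
print(((at("wrist",L,.016,o)-o['tool_pos'])@Rt*1000).round(1)[:,:2].tolist())
cv2.imwrite("pics/w10c.png",cv2.resize(im[60:280,130:430],None,fx=2.5,fy=2.5))
```

```text
[0.51667237 0.35031355 0.13328696] [ 1.79974494e+02 -3.88284351e-02  9.98985162e+01] [-0.47734633 -0.20454706  0.46834598]
block top [[303, 72], [301, 222], [246, 223], [241, 72]] [[0.5183, 0.4591, 0.076], [0.5391, 0.3443, 0.076], [0.4937, 0.3355, 0.076], [0.4728, 0.4511, 0.076]]
[[106.8, 20.3, 57.4], [-9.8, 21.1, 57.3], [-10.7, -25.2, 57.3], [106.8, -25.9, 57.3]]
corner [109.1  23.9  43.7]
[[111.1, -115.8], [111.2, -106.7], [111.2, -97.5], [-45.7, -100.7], [108.7, -79.4], [108.8, -70.1], [28.6, -65.4], [108.8, -51.7]]
```

View pics/w10c.png

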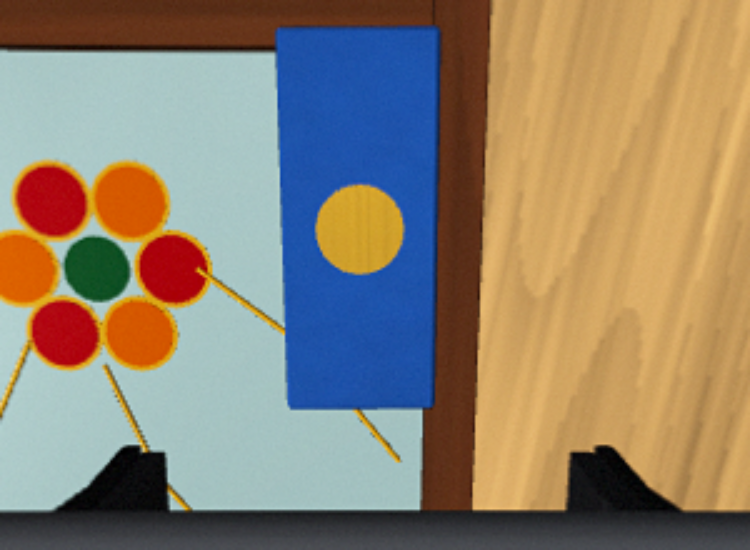

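The wrist view shows the block released on the glass, brass disc up at crop (360,230). Its right side meets the long batten and its far end the short one; the measured gaps are about 1 mm or less. Handing in.

```bash
python3 -c "
from cell import env; print(env.sign_off())"
```

```text
the job is handed in; nothing more can be done
None
```

I stood the block on the mat, pushed it over onto its cork sole, then set it cork down in the batten corner, snug on both sides by the last wrist picture, and let go. The job is handed in at about 26 s on the robot's clock, but the sign-off gave no verdict.

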